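# Pack up the screwdriver bit case

### The arm

A 7-joint arm with a two-finger parallel gripper is mounted at the origin on the work surface. World frame = base frame: x ahead of the robot, y to its left, z up, the work surface at z = 0. Lengths are in m, angles in rad, forces in N, time in s.
With the tool pointing down it reaches from about 0.375 to 0.925 m from the base axis. Payload 3.1 kg.
Tool frame: the origin (TCP) lies between the finger pads; the fingertips stand 19 mm ahead of it and the grasp point (between the pads) is the TCP; z points along the fingers, y is the direction in which the jaws open and shut (so a half turn about z gives the same grasp; the last joint's range is limited). The gripper opens to 85 mm and grips with 20 to 120 N. Pads are 22 mm wide; open, the fingers measure 114 mm over their backs; the gripper's body (76 mm by 85 mm) begins 54 mm behind the grasp point. The pads swing forward as they close: fully open they stand 13 mm farther back than shut.
Start: joints at [1.126, 0.383, 0.044, 1.598, -0.018, 1.161, -0.05], TCP at [0.221, -0.611, 0.25] pointing down, gripper open.
Joint ranges: [-2.61, 2.61], [-0.41, 2.15], [-1.48, 1.57], [0, 2.5], [-1.57, 4.71], [0.05, 1.97], [-2.85, 2.85]. Speed limits (rad/s): [2.79, 2.79, 3.14, 3.14, 3.14, 3.14, 3.14].

### API

Orientations are given as a unit quaternion [x, y, z, w].
In Python, from bench import move_ptp, movel, move_j, move_gripper, pause, inverse_kinematics, read_camera, camera_params, MotionError, sign_off, look_for, tip_of, read_time_s, read_qpos, read_joint_vel, read_effort, read_eef_pos, read_tcp_rot, read_ft_force, read_ft_torque, read_finger_gap gives the robot as it stands. Calls block until the motion is done:
- move_ptp(position, orientation): joint-space move of the TCP to a pose.
- movel(position, orientation=None, speed=0.15): straight line of the TCP; orientation=None keeps the orientation; speed is the mean speed in m/s.
- move_j(angles): joint-space move.
- move_gripper(opening, effort=None): finger opening in m; effort is the grip in N (None keeps the last); returns when the fingers have stopped.
- pause(seconds).
- inverse_kinematics(position, orientation): joint angles nearest the present ones, or None.
- read_camera(name): name is "side" or "top" or "wrist"; returns the picture (384x512x3 uint8, red, green, blue); there is no depth.
- camera_params(name): a dict with "K" (3x3 intrinsics, pixels), "camera_from_world" (4x4, takes a point from world to camera coordinates). Camera axes: x right, y down, z forward; pixel columns grow to the right and rows downward; lengths in m; the calibration is good to about 2 mm. A picture is of the moment at which its call begins: read the wrist's pose just before it. camera_params takes no time and is no camera call; for the wrist camera it gives the pose at the moment of the call.
A pose or a line that the arm cannot do raises MotionError and nothing moves.
- sign_off(): hands the job in, once; it reports no verdict.
Trained networks look in the newest picture that a camera, given by its name, has taken for a name from the list of things; names that differ only in an ending like _2 or _b are one class to them, and where a whole thing is asked for, a point or a joint stands for the part that bears it (a point fixed in the world has none). Each returns a list of dicts, best first, with "confidence" (0 to 1); they miss things now and then, are a little off and sometimes report something else, mostly with a low value. They report only what shows in the picture. A call takes as long as a camera call.
- look_for(camera, name): "at" ([column, row] in pixels, amid what is visible of it).
- tip_of(camera, name): "at" ([column, row] in pixels: a listed point, or the origin of a listed thing).
Readings, each from a call of its own:
- read_time_s(): time.
- read_qpos(): joint angles.
- read_joint_vel(): joint speeds.
- read_effort(): joint torques, N m.
- read_eef_pos(): TCP position.
- read_tcp_rot(): TCP orientation.
- read_ft_force(): force on the tool from outside, world axes, zero at the start.
- read_ft_torque(): the same for the moment, N m.
- read_finger_gap(): finger opening in m.
Only numpy, scipy, OpenCV 4.12 (cv2) and the standard library are available. Lean on these libraries where they do the work, as an engineer would, in place of code of your own. Each camera call takes 0.05 s, during which the arm holds its last target. There are 200 camera calls.

### The job

Pack up the blue bit case on the bench: with the fingertips, first fold its upright yellow bit holder down flat into the case, and only then push the open lid over and press it fully shut, without slamming it. Do not grip or lift anything: the case stays where it stands, the red hand driver stays in its trough, and the other things on the bench stay where they are.

Things in the scene. Friction and masses are not known exactly. Their poses are not given: they have to be found in the camera images.
- case: Open blue bit case, loose, about 3 kg (light pushes do not shift it). Base 270 x 200 x 55 mm, walls 4 mm. Origin: centre of its underside; x along its long side and both hinge lines, y from its front (yellow latches, carry handle) to the long side where the lid is hinged, z up. Inside at the hinge side stand sockets, tops 49 mm above the bench (below the 55 mm rim), then the driver's trough.
- lid (a joint): Lid angle, rad: 0 = fully shut; 1.6 to 1.85 at the start (standing open, leaning a little outwards); stop at 1.9. Stiff hinge (0.45 N m friction): it stays at any angle where it is left, even almost shut; 1 to 3 N at its free edge moves it. Pushing its outside over towards the case's front, then down, shuts it. It strikes a standing bit holder and cannot shut over it.
- lid_hinge (a point): Middle of the lid's hinge line: in the case frame y = 100 mm, z = 55 mm. Its axes turn with the lid: -y points from hinge to free edge, +z out of the lid's outside face.
- lid_edge (a point): Middle of the lid's free edge on its outside face: 200 mm from the hinge line along the lid and 24 mm outwards. The lid is a blue shell 270 mm (along the hinge) x 200 x 24 mm; its flat outside carries a white label and faces away from the case. Shut, its top is 79 mm above the bench.
- holder (a joint): Bit holder angle, rad: 0 = folded flat inside the case (firm stop); 1.45 to 1.75 at the start (upright); stop at 1.75. It folds towards the lid's hinge side (case +y). It stays at any angle where it is left (0.14 N m friction; 1 to 3 N at its pad moves it).
- holder_hinge (a point): Middle of the bit holder's pivot line, which runs along case x: in the case frame y = -70 mm, z = 34 mm. Its axes turn with the holder: +y points from pivot to free edge, +z out of the face with the bits and the pad (that face looks to the case's front when upright, up when folded).
- holder_pad (a point): Red thumb pad, 44 x 34 mm, mid free edge of the holder, on the face with the bits. Point on its surface, 66 mm from the pivot line, 5.5 mm off the mid-plane. The holder is a yellow plate 222 mm along the pivot, reaching 80 mm from it, 8 mm thick, with steel bits. Upright its edge is 114 mm above the bench; folded, the pad is 40 mm above it, 15 mm below the rim.
- driver: Red hand driver, 157 mm long, 23 mm thick, lying loose in its trough in the case along case x, 37 mm from the case centre towards the hinge; top 33 mm above the bench. Origin: under its middle. Stays there.
- housing_a: Black round connector housing, diameter 34 mm, 38 mm tall, loose, standing just in front of the case (its latch side). Origin: centre of its underside. Leave alone.
- housing_b: Like housing_a. Leave alone.
- housing_c: Like housing_a. Leave alone.
- marker: Black and blue marker pen, 140 mm long, 13 mm thick, lying loose beside the end of the case that is farther from the robot. Origin: under its middle, x along the pen. Leave alone.
- cup: Empty blue plastic cup, 72 mm across, 85 mm tall, loose, standing behind the lid on the hinge side of the case, towards the far end. Origin: centre of its underside. Leave alone.
- water: Clear water bottle with a blue cap, 66 mm across, 210 mm tall, loose, on the left of the bench. Origin: centre of its underside. Leave alone.
- rivet_bin: Blue open-fronted bin of rivets, 160 x 100 x 75 mm, loose, on the left of the bench. Origin: centre of its underside. Leave alone.
- jig: Aluminium riveting jig, 55 mm tall, on a 200 x 160 mm blue mat, fixed to the bench on the right. Origin: centre of the mat's underside. Leave alone.

How it is judged:
By the outcome, as a careful person would: the job done as asked, in the order asked, and still so for the second after the job is handed in, with the robot touching nothing.
It also fails if it takes over 54 s, if anything falls off the work surface, if the arm or the gripper's body presses on something with over 40 N, if the wrist force passes 120 N, or if a joint passes its speed limit or range.

## Working session

There is one attempt and no reset: what is moved stays moved. The work goes in short steps, each a Python script; the robot and the scene stay as the last script left them, time stands still between calls to the robot, and variables do not carry over. Pictures are saved under pics/ and viewed, about 8 in all and at most 12, crops included, and the job is handed in when it is done.

```bash
mkdir -p pics; ls
python3 - <<'E'
from bench import *
import cv2,numpy as np
ims=[]
for c in("side","top"):
    im=read_camera(c); cv2.imwrite(f"pics/{c}0.png",im[:,:,::-1])
    p=camera_params(c); print(c,np.round(p["K"],1).tolist(),np.round(p["camera_from_world"],4).tolist())
    for n in("lid_hinge","lid_edge","holder_hinge","holder_pad","case","driver","cup","marker","housing_a","water","rivet_bin","jig"):
        print(n,[(np.round(d["at"]).tolist(),round(d["confidence"],2)) for d in tip_of(c,n)[:3]])
print(read_time_s(),read_tcp_rot(),read_ft_force())
E
```

```text
pics
side [[426.5, 0.0, 258.0], [0.0, 426.5, 192.7], [0.0, 0.0, 1.0]] [[0.98, -0.1988, 0.0115, -0.5829], [-0.0953, -0.519, -0.8494, 0.0893], [0.1748, 0.8313, -0.5275, 1.3202], [0.0, 0.0, 0.0, 1.0]]
lid_hinge [([247.0, 166.0], 0.72), ([261.0, 181.0], 0.45)]
lid_edge [([242.0, 111.0], 0.57)]
holder_hinge [([263.0, 194.0], 0.98), ([272.0, 223.0], 0.28)]
holder_pad [([265.0, 180.0], 0.71)]
case [([257.0, 192.0], 0.85), ([303.0, 190.0], 0.65), ([264.0, 180.0], 0.51)]
driver []
cup [([255.0, 191.0], 0.41)]
marker [([304.0, 192.0], 0.38)]
housing_a [([272.0, 220.0], 0.53), ([241.0, 228.0], 0.48), ([291.0, 214.0], 0.43)]
water []
rivet_bin [([194.0, 150.0], 0.93)]
jig [([242.0, 334.0], 0.95)]
top [[425.7, 0.0, 254.1], [0.0, 425.7, 193.1], [0.0, 0.0, 1.0]] [[0.0108, -0.9999, 0.0132, -0.0652], [-0.9857, -0.0129, -0.1679, 0.6089], [0.168, -0.0112, -0.9857, 1.4101], [0.0, 0.0, 0.0, 1.0]]
lid_hinge [([195.0, 200.0], 0.78)]
lid_edge [([172.0, 189.0], 0.64)]
holder_hinge [([242.0, 194.0], 0.68)]
holder_pad [([250.0, 190.0], 0.65)]
case [([224.0, 196.0], 0.84)]
driver [([215.0, 207.0], 0.5)]
cup [([163.0, 172.0], 0.59)]
marker [([226.0, 149.0], 0.41)]
housing_a [([270.0, 222.0], 0.51), ([274.0, 192.0], 0.49), ([265.0, 172.0], 0.43)]
water [([125.0, 179.0], 0.76)]
rivet_bin [([106.0, 244.0], 0.73)]
jig [([390.0, 240.0], 0.85)]
1.3 [ 9.85001235e-01  1.72547289e-01  9.63896999e-06 -5.57196634e-06] [ 0.56713614 -0.2775333  -0.69537986]
```

```bash
cat > h.py <<'E'
from bench import *
import cv2,numpy as np
from scipy.optimize import least_squares
from scipy.spatial.transform import Rotation as R
P={c:camera_params(c) for c in("side","top")}
def proj(c,p):
    T=P[c]["camera_from_world"];q=P[c]["K"]@(T[:3,:3]@p+T[:3,3]);return q[:2]/q[2]
def onplane(c,px,z):
    T=P[c]["camera_from_world"];d=T[:3,:3].T@np.linalg.solve(P[c]["K"],[*px,1]);o=-T[:3,:3].T@T[:3,3];return o+d*(z-o[2])/d[2]
def cw(v,p): # case to world
    c,s=np.cos(v[2]),np.sin(v[2]);return np.array([v[0]+c*p[0]-s*p[1],v[1]+s*p[0]+c*p[1],p[2]])
def lidp(a,r,n,x=0): # r from hinge along lid, n outwards ; angle a
    return np.array([x,.1-r*np.cos(a)+n*np.sin(a),.055+r*np.sin(a)+n*np.cos(a)])
def holp(b,r,n,x=0):
    return np.array([x,-.07+r*np.cos(b)-n*np.sin(b),.034+r*np.sin(b)+n*np.cos(b)])
E
python3 - <<'E'
from h import *
obs=[("side","lid_hinge",(247,166)),("side","lid_edge",(242,111)),("side","holder_hinge",(263,194)),("side","holder_pad",(265,180)),("side","case",(257,192)),
("top","lid_hinge",(195,200)),("top","lid_edge",(172,189)),("top","holder_hinge",(242,194)),("top","holder_pad",(250,190)),("top","case",(224,196))]
f=lambda v,n:cw(v,{"lid_hinge":np.array([0,.1,.055]),"lid_edge":lidp(v[3],.2,.024),"holder_hinge":np.array([0,-.07,.034]),"holder_pad":holp(v[4],.066,.0055),"case":np.zeros(3)}[n])
fun=lambda v:np.concatenate([proj(c,f(v,n))-np.array(p) for c,n,p in obs])
g=onplane("top",(224,196),0)
s=min((least_squares(fun,[g[0],g[1],y,1.7,1.6],loss="soft_l1") for y in(0,1.57,3.1,-1.57)),key=lambda s:s.cost)
print(s.x,s.cost); print(np.round(fun(s.x).reshape(-1,2),1).tolist())
for n,p in dict(cup=(163,172),marker=(226,149),ha=(270,222),hb=(274,192),hc=(265,172),water=(125,179),bin=(106,244),jig=(390,240)).items(): print(n,np.round(onplane("top",p,0),3))
v=s.x
for c in("side","top"):
    im=cv2.imread(f"pics/{c}0.png")
    L=[[(sx*.135,sy*.1,.055) for sx,sy in((-1,-1),(1,-1),(1,1),(-1,1))],[lidp(v[3],r,.024,x) for r,x in((0,-.135),(0,.135),(.2,.135),(.2,-.135))],[holp(v[4],r,.004,x) for r,x in((0,-.111),(0,.111),(.08,.111),(.08,-.111))]]
    k=3
    b=im[60:250,130:390] if c=="side" else im[110:300,90:350]; o=(130,60) if c=="side" else (90,110)
    b=cv2.resize(b,None,fx=k,fy=k,interpolation=cv2.INTER_CUBIC)
    for q,col in zip(L,((0,255,0),(255,0,255),(0,0,255))):
        cv2.polylines(b,[np.array([(proj(c,cw(v,p))-o+.5)*k for p in q],int)],True,col,1)
    cv2.imwrite(f"pics/{c}1.png",b)
E
```

```text
[0.59932227 0.05117225 0.14122307 1.63628359 1.75995261] 12.02595042678332
[[0.2, 1.1], [1.6, -0.4], [0.5, 2.3], [0.9, 2.1], [-0.7, 2.3], [-1.9, -0.8], [-0.0, 1.5], [0.6, -0.0], [-2.3, 0.1], [-0.9, 2.1]]
cup [0.691 0.268 0.   ]
marker [0.779 0.045 0.   ]
ha [ 0.516 -0.115  0.   ]
hb [ 0.623 -0.129  0.   ]
hc [ 0.696 -0.097  0.   ]
water [0.664 0.402 0.   ]
bin [0.433 0.454 0.   ]
jig [ 0.458 -0.537  0.   ]
```

View pics/side1.png

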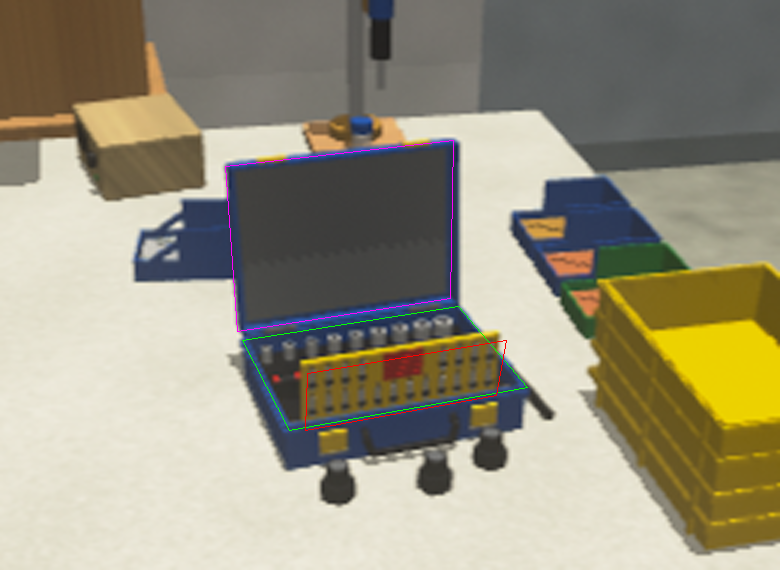

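View pics/top1.png

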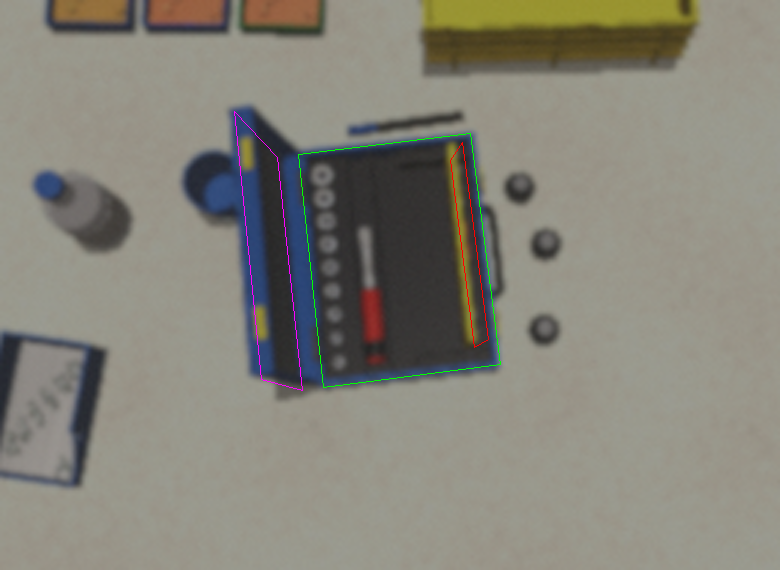

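The base outline fits well in both views: green rim corners at side (290,430) and (525,387), and at top (298,155) and (498,365). The drawn holder (red) leans too far forward, so the real one is nearer 1.55 rad. The lid is nearer 1.7 rad. Arc-following pushes don't depend on the exact start angles.

```bash
cat >> h.py <<'E'
V=np.array([.5993,.0512,.1412]); TIP=.019; W=.011
def quat(k=1): # tool x along k*case y, z down
    x=k*np.array([-np.sin(V[2]),np.cos(V[2]),0]);z=np.array([0,0,-1.]);return R.from_matrix(np.array([x,np.cross(z,x),z]).T).as_quat()
def tcp(p,side): # p: case-frame contact point; box edge on side (+1: +y edge) touches it
    return cw(V,np.array([p[0],p[1]-side*W,p[2]+TIP]))
def go(paths,q,speed,fmax=25):
    for p in paths:
        movel(p,q,speed=speed); f=read_ft_force()
        if np.linalg.norm(f-F0)>fmax: print("force stop",p,f-F0);return False
    return True
F0=np.zeros(3)
E
python3 - <<'E'
from h import *
for k in(1,-1):
    q=quat(k)
    for b in(1.9,.8,0):print(k,"hol",b,inverse_kinematics(tcp(holp(b,.068,.0055),1),q))
    for a in(1.95,1,0):print(k,"lid",a,inverse_kinematics(tcp(lidp(a,.185,.024),-1),q))
    print(inverse_kinematics(tcp([0,.2,.36],-1),q))
E
```

```text
1 hol 1.9 [ 0.47936103  0.54113419 -0.57775656  1.75897982  0.35398068  0.94686558
 -0.10166238]
1 hol 0.8 [ 0.38232858  0.53877071 -0.59365226  1.79413805  0.36871211  0.92122527
 -0.2310806 ]
1 hol 0 [ 0.32962808  0.60459915 -0.578971    1.81759693  0.42811452  0.84681725
 -0.31614922]
1 lid 1.95 [ 0.27757858  0.55035314 -1.01586877  1.63971007  0.49101057  1.23068679
 -0.69971468]
1 lid 1 [ 0.36155453  0.38297206 -0.70041634  1.70050951  0.26633975  1.15569317
 -0.2704556 ]
1 lid 0 [ 0.43116307  0.5564303  -0.58329278  1.78438243  0.37620576  0.91372285
 -0.17513689]
[ 0.31566745  0.47434311 -1.12519854  1.45263775  0.42668613  1.48005324
 -0.66235946]
-1 hol 1.9 [-0.86918276  1.02737969  1.36541583  1.8226538  -1.07128277  1.26829566
 -2.18204389]
-1 hol 0.8 [-0.99867051  1.03251008  1.36530214  1.85835406 -1.08674106  1.25202528
 -2.27690234]
-1 hol 0 [-1.03415343  1.15241464  1.36099861  1.88113825 -1.21830136  1.26056342
 -2.25378793]
-1 lid 1.95 [ 0.39463409  0.68434584 -1.24400922  1.63525377  0.66714623  1.3156218
  2.32273864]
-1 lid 1 [-1.15984946  0.71435845  1.37957499  1.76892051 -0.73172506  1.29658719
 -2.60173765]
-1 lid 0 [-0.93027538  1.0598826   1.36425319  1.848203   -1.11239996  1.2598481
 -2.20968695]
[ 0.36933999  0.53364305 -1.24135354  1.45061627  0.50315444  1.51060442
  2.4262577 ]
```

Run:
```python
from h import *
import h
q=quat(1); print(read_time_s())
move_gripper(0.0)
move_ptp(tcp([0,-.115,.20],1),q)
pause(.3); h.F0=read_ft_force(); print("gap",read_finger_gap(),"F0",h.F0)
movel(tcp([0,-.115,.098],1),q,speed=.12)
B=[1.9,1.7,1.5,1.3,1.1,.9,.7,.5,.35,.2]
ok=go([tcp(holp(b,.068,.0055),1) for b in B],q,.06)
print(ok,read_time_s(),read_eef_pos(),read_ft_force()-h.F0)
read_camera("side");im=read_camera("side");cv2.imwrite("pics/s2.png",cv2.resize(im[60:250,130:390,::-1],None,fx=3,fy=3,interpolation=cv2.INTER_CUBIC))
```

```text
1.3
gap 0.0001069395311721097 F0 [0.80157507 0.74677548 0.56407895]
True 9.45 [0.60086344 0.0361823  0.07120739] [-0.92081901 -0.38480247 -1.17685578]
```

View pics/s2.png

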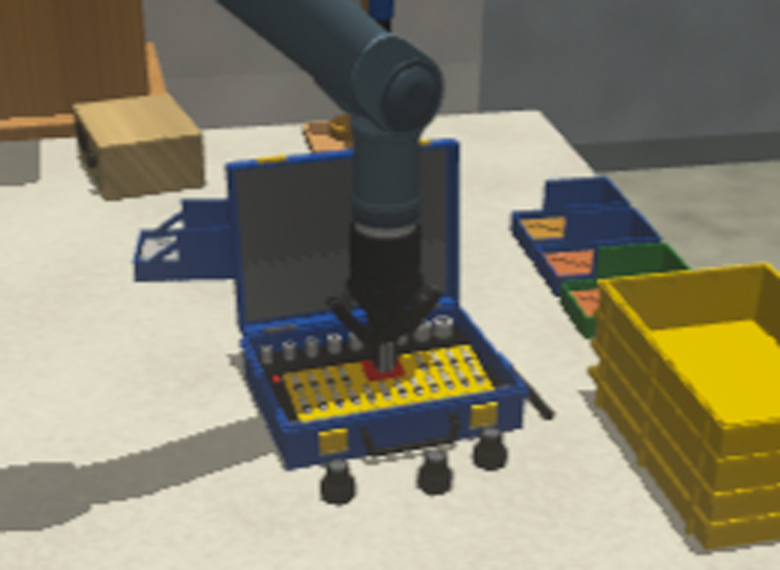

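The holder is nearly flat: tips on the red pad at (385,370), case unmoved. Next: press it to its stop, retract, and go behind the lid.

Run:
```python
from h import *
import h
q=quat(1); h.F0=np.array([.80,.75,.56])
for b in(.1,.05,0): movel(tcp(holp(b,.068,.0055),1),q,speed=.05)
p=tcp(holp(0,.068,.0055),1)
for i in range(14):
    f=read_ft_force()-h.F0; print(i,np.round(p[2]-TIP,4),np.round(read_eef_pos()[2]-TIP,4),np.round(f,1))
    if f[2]>10: break
    p[2]-=.001; movel(p,q,speed=.02); pause(.1)
p[2]=.12; movel(p,q,speed=.12)
p=tcp([0,-.03,.30],1);movel(p,q,speed=.2)
print(read_time_s())
for c in("side","top"):
    im=read_camera(c);print([(np.round(d["at"]),round(d["confidence"],2)) for d in tip_of(c,"holder_pad")[:2]])
    cv2.imwrite(f"pics/{c}3.png",cv2.resize(im[60:250,130:390,::-1] if c=="side" else im[110:300,90:350,::-1],None,fx=3,fy=3,interpolation=cv2.INTER_CUBIC))
    print(c,proj(c,cw(V,holp(0,.066,.0055))))
```

```text
0 0.0395 0.0392 [-0.9 -0.8 -0.8]
1 0.0385 0.0385 [-0.8 -0.8 -0.3]
2 0.0375 0.0382 [-2.8 -1.1  4.8]
3 0.0365 0.0381 [-4.  -1.8 10.2]
13.2333
[(array([256., 186.]), 0.94), (array([274., 224.]), 0.6)]
side [256.83547995 185.02391559]
[]
top [223.62063412 196.12205314]
```

View pics/side3.png

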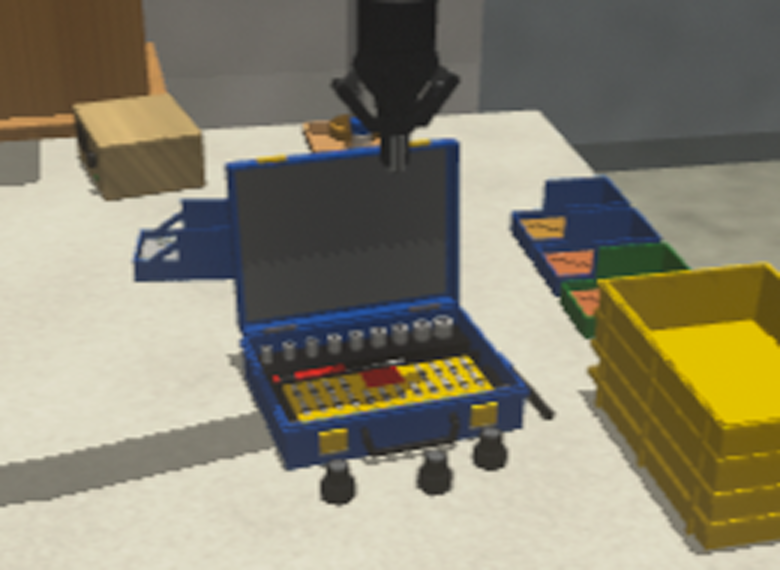

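The holder lies flat: the pad is at side (256,186), predicted (257,185), and the firm stop was felt at 38 mm. Now the lid.

Run:
```python
from h import *
import h
q=quat(1)
movel(tcp([0,.0,.37],-1),q,speed=.2)
movel(tcp([0,.205,.37],-1),q,speed=.2)
pause(.3);h.F0=read_ft_force()
movel(tcp([0,.205,.222],-1),q,speed=.15); print("down",read_ft_force()-h.F0,read_time_s())
for a in np.arange(1.95,.25,-.13):
    movel(tcp(lidp(a,.185,.024),-1),q,speed=.07); f=read_ft_force()-h.F0; print(round(a,2),np.round(f,1))
    if np.linalg.norm(f)>25: print("stop");break
print(read_time_s(),h.F0)
im=read_camera("side");cv2.imwrite("pics/s4.png",cv2.resize(im[60:250,130:390,::-1],None,fx=3,fy=3,interpolation=cv2.INTER_CUBIC))
```

```text
down [-0.90635172 -1.70892779 -0.63887094] 16.625
1.95 [-1.8 -1.5 -0.3]
1.82 [-0.2 -1.3 -0.3]
1.69 [-0.7 -1.7  0.3]
1.56 [-0.1 -2.1 -0.6]
1.43 [-0.6 -1.4 -0.2]
1.3 [-0.2 -1.6 -0.4]
1.17 [-1.2 -2.1 -0. ]
1.04 [-1.6 -1.3 -0.1]
0.91 [-0.5 -2.4 -0.6]
0.78 [-0.3 -1.  -1.1]
0.65 [-1.6 -1.1 -0.4]
0.52 [-0.8 -1.8  0.6]
0.39 [-1.4 -0.7 -0.6]
0.26 [-1.2 -1.1 -0.7]
23.4833 [0.60216952 1.43187888 0.13196576]
```

View pics/s4.png

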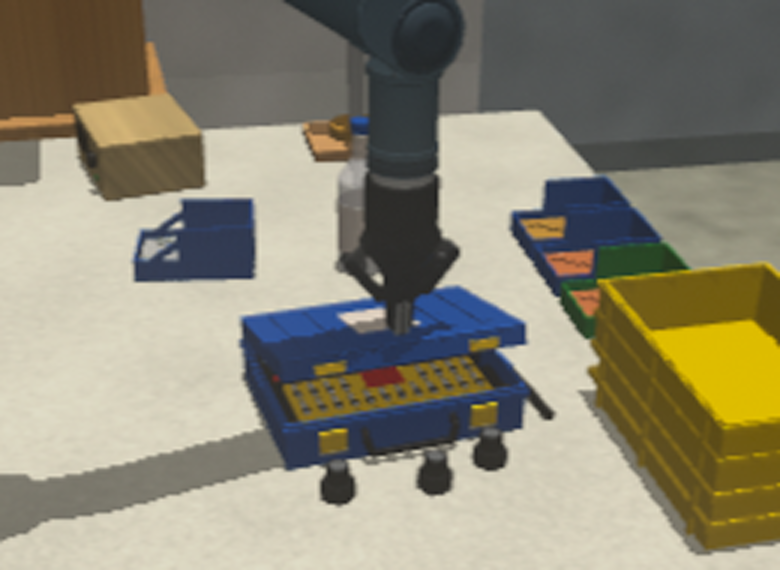

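The lid follows at about 0.3 rad: its front edge at (325,370)–(485,345), case and housings unmoved. Finishing slowly.

Run:
```python
from h import *
q=quat(1); F0=np.array([.3,.3,-.3])
for a in(.2,.14,.09,.05,.02,0): movel(tcp(lidp(a,.185,.024),-1),q,speed=.03)
p=tcp(lidp(0,.185,.024),-1)
for i in range(15):
    f=read_ft_force()-F0; print(i,np.round(p[2]-TIP,4),np.round(read_eef_pos()[2]-TIP,4),np.round(f,1))
    if f[2]>14: break
    p[2]-=.001; movel(p,q,speed=.02); pause(.1)
pause(.3)
p[2]=.16; movel(p,q,speed=.1); p=p+[-.05,-.12,.2]; movel(p,q,speed=.2)
print(read_time_s(),read_ft_force())
b=[]
for c in("side","top"):
    im=read_camera(c)
    for n in("lid_edge","case","cup","marker","housing_a"):print(c,n,[(np.round(d["at"]).tolist(),round(d["confidence"],2)) for d in tip_of(c,n)[:3]])
    print(proj(c,cw(V,lidp(0,.2,.024))),proj(c,np.array([.691,.268,.04])))
    b.append(cv2.resize(im[60:250,130:390,::-1] if c=="side" else im[110:300,90:350,::-1],None,fx=3,fy=3,interpolation=cv2.INTER_CUBIC))
cv2.imwrite("pics/s5.png",b[0]);cv2.imwrite("pics/t5.png",b[1])
```

```text
0 0.079 0.0792 [ 0.6 -0.1  1.4]
1 0.078 0.0791 [-0.9 -0.1  6.6]
2 0.077 0.0791 [-3.6  0.2 10.1]
3 0.076 0.0791 [-5.8 -0.7 14.7]
29.5417 [-0.22030466 -0.17779388 -0.36474294]
side lid_edge [([265.0, 189.0], 0.79), ([240.0, 224.0], 0.59)]
side case [([256.0, 190.0], 0.94)]
side cup [([262.0, 165.0], 0.64)]
side marker [([305.0, 192.0], 0.38)]
side housing_a [([241.0, 224.0], 0.67), ([294.0, 215.0], 0.5), ([273.0, 223.0], 0.48)]
[267.0765236  189.06047252] [268.77538055 153.83774453]
top lid_edge [([252.0, 194.0], 0.8)]
top case [([223.0, 197.0], 0.97)]
top cup [([165.0, 171.0], 0.66)]
top marker [([225.0, 152.0], 0.6)]
top housing_a [([252.0, 193.0], 0.69), ([271.0, 224.0], 0.66), ([264.0, 174.0], 0.62)]
[251.24071925 190.64404518] [160.82316122 169.48024052]
```

View pics/s5.png

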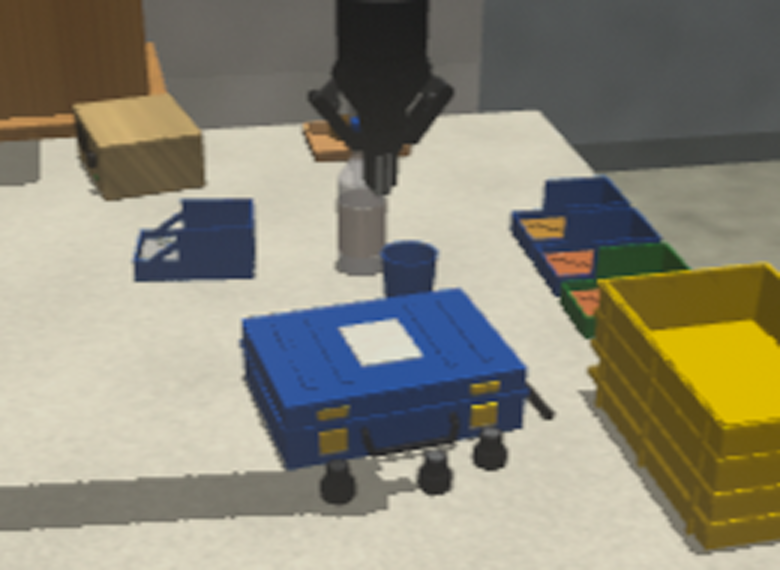

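View pics/t5.png

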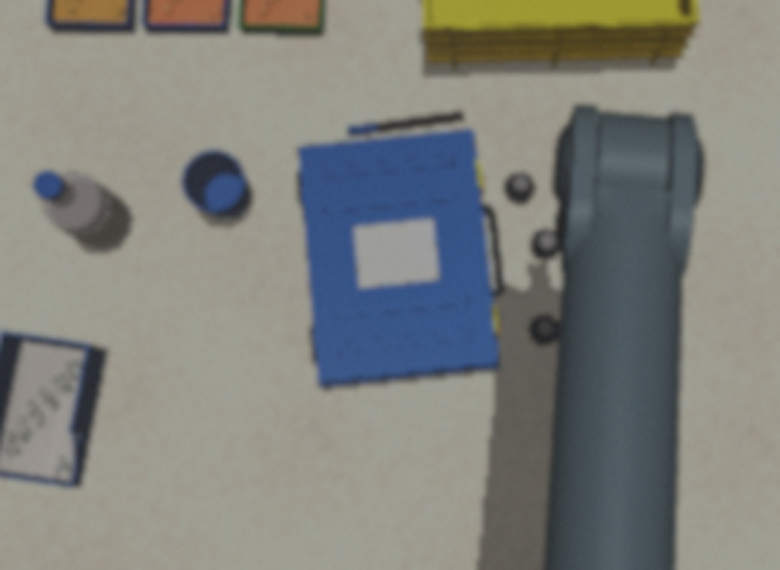

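The lid is flush in both views, with its free edge at side (265,189) against a predicted (267,189). The case, cup, pen, bottle and housings are where they were, and the arm is clear.

```bash
python3 -c "
from bench import *
print(read_time_s());sign_off()"
```

```text
30.1417
the job is handed in; nothing more can be done
```

The bit case is packed and handed in at 30.1 s, under the 54 s limit. With closed fingertips I folded the yellow holder flat first. Then I pushed the lid over slowly from behind and pressed it shut.

**Last checks:**
- **Holder:** it met its firm stop at about 38 mm, where the stated pad height is 40 mm, and I pressed it there with about 10 N.
- **Lid:** it met its stop at 79 mm, matching the stated shut height, and I pressed it there with about 15 N. Both pictures show it flush.
- **Surroundings:** by eye in the pictures, the case, housings, pen, cup, bottle and bin had not moved. The driver was in its trough just before the lid closed. The jig was outside the cropped views, so I did not check it.
- **Robot:** the arm was clear of everything, with wrist force near zero.

**Disagreements:**
- The network's lid-edge point in the top view was about 3 px from the prediction along the hinge direction.
- It placed the cup's origin about 11 px lower in the side view than the point I projected halfway up the cup. The cup looked unmoved in the top view.
- One "housing" it reported in the top view was false: it lay on the lid edge. All three real ones were in place.

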